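# Pack the site kit into its caddy

### The arm

A 6-joint arm with a two-finger parallel gripper is mounted at the origin on a cart in front of the work surface, level with it; the furniture and walls round the work are solid. World frame = base frame: x ahead of the robot, y to its left, z up, the work surface at z = 0. Lengths are in m, angles in degrees, forces in N, time in s.
With the tool pointing down it reaches from about 0.225 to 0.875 m from the base axis. Payload 3.4 kg.
Tool frame: the origin (TCP) lies midway between the tips of the shut fingers; the grasp point (between the pads) lies 19 mm behind it; z points along the fingers, y is the line along which they close (so a half turn about z gives the same grasp; the last joint's range is limited). The gripper opens to 85 mm and grips with 20 to 120 N. Pads are 22 mm wide; open, the fingers measure 114 mm over their backs; the gripper's body (76 mm by 85 mm) begins 54 mm behind the grasp point. The pads swing forward as they close: fully open they stand 13 mm farther back than shut.
Start: joints at [-82.449, 15.808, 86.224, -0, 77.962, -6.933], TCP at [0.144, -0.557, 0.231] pointing down, gripper open.
Joint ranges: [-165.64, 165.64], [-43.16, 119.46], [12.63, 154.43], [-67.54, 247.53], [6.08, 155.33], [-154.97, 154.97]. Speed limits (degrees/s): [147.25, 147.25, 180, 180, 180, 180].

### API

Orientations are given as a 3x3 rotation matrix whose columns are the frame's x, y, z axes.
In Python, from plant import sensors, imaging, job gives the robot as it stands. The module is installed in compiled form; this text tells all that it offers.
- The arm moves only by the shell command python3 -m inch 'ROWS' [FORCE]. ROWS is JSON, a list of rows, each an object of numbers: "claw": the closure, from 0 (fully open) to 1 (shut); "dx", "dy", "dz": the shift along the tool's x, y, z normalised to -1 to 1, where 1 is 4 cm; "spin": the turn about the tool's z normalised to -1 to 1, where 1 is 5 degrees. In form: [{"claw": .., "dx": .., "dy": .., "dz": .., "spin": ..}, ...]. A call has 1 to 20 rows; each row shifts and turns the commanded pose from where the row before left it, along the tool's axes as they then stand; what a row does not reach is not made up. A row lasts 1/12 s, in which the tool goes at most 41.7 mm and 7.16 degrees, less where a joint would pass 70% of its speed; a pose out of reach is approached as far as the arm can. A call with a number of a shift or a turn outside -1 to 1 is refused whole. A call with a gripper value outside its range is refused whole. The fingers move at their own pace and stop on an object; FORCE is the grip in N (left out, the last holds). Time passes only in rows, so rows that do not move let the fingers close. It gives the time, the measured TCP pose, the force, the opening and the grip force at its end, in the units of the state.
- sensors.get_obs(): the state, without advancing time (a new reading comes with each control period).
- imaging.get_image(name): name is "side" or "top"; returns (picture, depth): 480x640x3 uint8, red, green, blue; 480x640 float32, m along the optical axis (not along the pixel's ray), 0 where there is no reading.
- imaging.camera_model(name): a dict with "fx", "fy", "cx", "cy" (pixels), "R" (3x3) and "t" (3): a world point X has camera coordinates R X + t. Camera axes: x right, y down, z forward; pixel columns grow to the right and rows downward; lengths in m; the calibration is good to about 2 mm. A picture is of the moment at which its call begins. camera_model takes no time and is no camera call.
- job.hand_in(): hands the job in; it is judged then, once.
The state is a dict: "t": time; "joint_positions": joint angles; "qvel": joint speeds; "joint_efforts": joint torques, N m; "tcp_pos": TCP position; "orientation": TCP orientation; "force": force on the tool from outside, world axes, zero at the start; "wrist_torque": the same for the moment, N m; "gripper_width": opening from 0.0 (shut) to 1.0 (fully open); "finger_force": force on a finger pad.
Only numpy, scipy, OpenCV 4.12 (cv2) and the standard library are available. Lean on these libraries where they do the work, as an engineer would, in place of code of your own. Each camera call takes 0.05 s, during which the arm holds its last target. There are 200 camera calls.

### The job

Pack the site kit that lies scattered around the plywood caddy, on the near half of the bench, into it, each thing in its own fitted pocket: the tape measure (standing upright, as it is now) in the yellow insert, the bevel gauge in the green, the marker pen in the blue and the sanding block in the red, each lengthwise along its pocket and fully down on the pocket floor. Leave the two timber offcuts among them lying where they are; they do not belong in the kit.

Things in the scene. Friction and masses are not known exactly. Their poses are not given: they have to be found in the camera images.
- tape_mid (a point): Black tape measure with a yellow round label on its flank, standing upright on its edge, body 28 mm across (x; 32 mm over the label and clip), 66 mm long (76 mm with the hook at its mouth), 63 mm tall. This point: centre of the case, 31.5 mm above its underside; y along its length, x across its thin width, z up.
- gauge_mid (a point): Bevel gauge, shut: a slim dark red-brown hardwood stock with a brass nut at one end, 22 mm across (x), 130 mm long (y); the stock is 16 mm tall, the nut near the -y end (54 mm from the middle) stands up to 24 mm. Do not grip it at the nut. This point: centre of the stock, 8 mm above its underside; y along its length, x across, z up.
- marker_mid (a point): Black marker pen with a pale band, lying, 12 mm across (x), 128 mm long (y), 12 mm tall; it does not roll. This point: centre of the thing, half-way up; y along its length, x across, z up as it lies.
- sander_mid (a point): Sanding block, pale, broad and low: 62 mm across (x), 110 mm long (y), 26 mm tall. This point: centre of the thing, half-way up; y along its length, x across, z up as it lies.
- offcut_pale_mid (a point): Look-alike of the sanding block that stays: short, thick pale grey timber offcut, 52 mm (x) x 75 mm (y) x 34 mm tall. This point: centre of the thing, half-way up; y along its length, x across, z up as it lies.
- offcut_brown_mid (a point): Look-alike that stays: brown timber offcut, 45 mm (x) x 98 mm (y) x 30 mm tall. This point: centre of the thing, half-way up; y along its length, x across, z up as it lies.
- insert_tape: Yellow plastic insert with a grey-floored rectangular pocket 98 x 54 mm for the tape measure. One of four side by side, fixed in a low plywood caddy, in an order that changes. Outside 157 mm (x) by 87 mm (y), 12 mm tall. Origin: centre of its underside, 6 mm above the bench. Pocket centred on the origin, long side along x, floor 4 mm above the origin, 8 mm deep; no part of the caddy is higher than 18 mm above the bench.
- insert_gauge: Green plastic insert with a grey-floored rectangular pocket 148 x 42 mm for the bevel gauge. One of four side by side, fixed in a low plywood caddy, in an order that changes. Outside 157 mm (x) by 87 mm (y), 12 mm tall. Origin: centre of its underside, 6 mm above the bench. Pocket centred on the origin, long side along x, floor 4 mm above the origin, 8 mm deep; no part of the caddy is higher than 18 mm above the bench.
- insert_marker: Blue plastic insert with a grey-floored rectangular pocket 148 x 30 mm for the marker pen. One of four side by side, fixed in a low plywood caddy, in an order that changes. Outside 157 mm (x) by 87 mm (y), 12 mm tall. Origin: centre of its underside, 6 mm above the bench. Pocket centred on the origin, long side along x, floor 4 mm above the origin, 8 mm deep; no part of the caddy is higher than 18 mm above the bench.
- insert_sander: Red plastic insert with a grey-floored rectangular pocket 130 x 80 mm for the sanding block. One of four side by side, fixed in a low plywood caddy, in an order that changes. Outside 157 mm (x) by 87 mm (y), 12 mm tall. Origin: centre of its underside, 6 mm above the bench. Pocket centred on the origin, long side along x, floor 4 mm above the origin, 8 mm deep; no part of the caddy is higher than 18 mm above the bench.
Mind the look-alikes: they are no part of the job. What is shaped like the part that bears sander_mid but orange or purple is not meant.

How it is judged:
By the outcome, as a careful person would: the job done as asked, in the order asked, and still so for the second after the job is handed in, with the robot touching nothing.
It also fails if it takes over 112 s, if anything falls off the work surface, if the arm or the gripper's body presses on something with over 40 N, if the wrist force passes 120 N, or if a joint passes its speed limit or range.

## Working session

There is one attempt and no reset: what is moved stays moved. The work goes in short steps, Python scripts to look and compute and a shell command to move; the robot and the scene stay as the last step left them, time stands still between calls to the robot, and variables do not carry over. Pictures are saved under pics/ and viewed, at most 14 in all, crops included, and the job is handed in when it is done.

```bash
mkdir -p pics; python3 - <<'E'
from plant import sensors, imaging
import cv2,numpy as np
for n in("top","side"):
    p,d=imaging.get_image(n);cv2.imwrite(f"pics/{n}0.png",p[:,:,::-1]);np.savez(f"{n}0.npz",p=p,d=d)
    m=imaging.camera_model(n);print(n,m)
o=sensors.get_obs();print(o["t"],o["tcp_pos"],o["orientation"],o["gripper_width"])
E
```

```text
top {'fx': 617.2380701731785, 'fy': 617.2380701731785, 'cx': 313.19606528867024, 'cy': 236.69546654438457, 'R': array([[-0.06718769, -0.99772398, -0.00571573],
       [-0.97441881,  0.0668475 , -0.21456795],
       [ 0.21446167, -0.00884681, -0.97669234]]), 't': array([0.01078649, 0.50301254, 1.28345215])}
side {'fx': 554.1010224294353, 'fy': 554.1010224294353, 'cx': 322.9778498529028, 'cy': 238.01364796145748, 'R': array([[-0.94859962, -0.31642348,  0.00591192],
       [-0.2172941 ,  0.63761308, -0.73907566],
       [ 0.23009138, -0.70237152, -0.67359648]]), 't': array([0.48304261, 0.15352844, 1.22708991])}
0.1 [ 0.14375773 -0.55624483  0.23050205] [[ 9.68211983e-01  2.50131002e-01 -1.96876744e-04]
 [ 2.50130973e-01 -9.68210546e-01  1.68341620e-03]
 [ 2.30456440e-04 -1.67914871e-03 -9.99998564e-01]] 1.0007691333806774
```

View pics/top0.png

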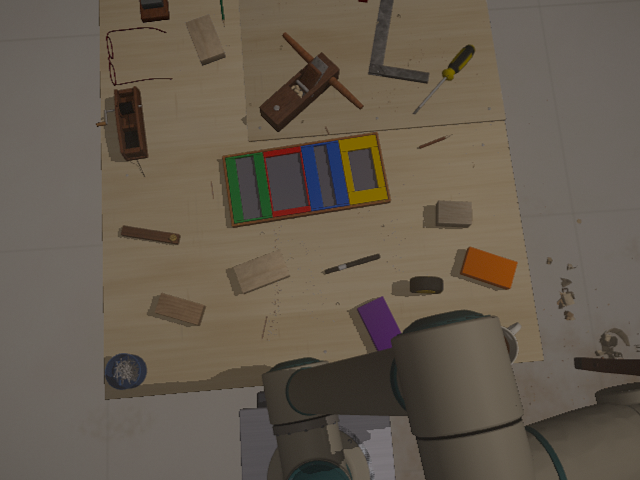

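View pics/side0.png

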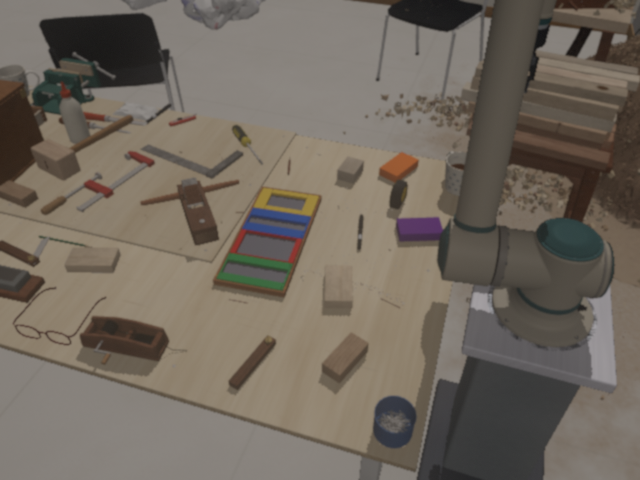

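Top view:
- **Tape:** dark thing at (426,285).
- **Gauge:** brown bar with a brass nut at (150,236), nut at (173,238).
- **Marker:** (352,263).
- **Inserts:** green (247,187), red (287,181), blue (325,175), yellow (362,169).

What could be taken for the sander:
- Pale block at (262,271), long and broad. This is my choice.
- Pale block at (206,39), on the far half.
- Pale grey offcut at (454,214).
- Brown offcut at (179,309).
- Orange (489,267) and purple (380,325) blocks, both excluded by colour.

Next I measure these and check the choice in a crop.

```bash
cat >h.py <<'E'
import numpy as np,cv2
from plant import sensors,imaging
def world(n,d):
    m=imaging.camera_model(n);v,u=np.mgrid[:480,:640]
    c=np.stack([(u-m["cx"])/m["fx"]*d,(v-m["cy"])/m["fy"]*d,d],-1)
    return (c-m["t"])@m["R"]
def ray(n,px,z):
    m=imaging.camera_model(n);px=np.atleast_2d(px).astype(float)
    r=np.c_[(px[:,0]-m["cx"])/m["fx"],(px[:,1]-m["cy"])/m["fy"],np.ones(len(px))]@m["R"]
    c=-m["R"].T@m["t"];return (c+r*((z-c[2])/r[:,2])[:,None])[:,:2]
def rect(xy):
    (c,s,a)=cv2.minAreaRect((np.asarray(xy)*1000).astype(np.float32))
    if s[0]<s[1]: s=s[::-1];a+=90
    return np.round(c,1),np.round(s,1),round((a+90)%180-90,1)  # centre mm, long/short, angle of long axis from x
E
python3 - <<'E'
from h import *
D=np.load("top0.npz");p,d=D["p"],D["d"];W=world("top",d)
z=W[...,2];print("bench z",np.median(z[240:250,200:300]),z[240:250,200:300].std())
z=z-np.median(z[240:250,200:300])
for k,(u,v,h) in dict(gauge=(150,236,.016),marker=(352,263,.012),sander=(262,271,.026),tape=(426,285,.063),pale=(454,214,.034),brown=(179,309,.03),far=(206,39,.026)).items():
    r=45;roi=np.zeros((480,640),np.uint8);roi[max(v-r,0):v+r,u-r:u+r]=1
    m=((z>h*.6)&(z<h+.015)&(d>0)&(roi>0)).astype(np.uint8)
    n,l,s,c=cv2.connectedComponentsWithStats(m)
    i=l[v-3:v+4,u-3:u+4].max()
    q=np.argwhere(l==i)[:,::-1] if i else []
    if len(q): print(k,len(q),"ztop",np.percentile(z[l==i],90).round(4),*rect(ray("top",q,h)))
hsv=cv2.cvtColor(p,cv2.COLOR_RGB2HSV)
for k,(u,v,lo,hi) in dict(green=(247,187,50,80),red=(287,181,172,179),blue=(325,175,105,125),yellow=(362,169,20,32)).items():
    m=((hsv[...,0]>=lo)&(hsv[...,0]<=hi)&(hsv[...,1]>150)).astype(np.uint8);m[:130]=0;m[228:]=0;m[:,:220]=0;m[:,392:]=0
    q=np.argwhere(m)[:,::-1];print(k,len(q),*rect(ray("top",q,.018)))
cv2.imwrite("pics/c.png",cv2.resize(p[200:335,110:310,::-1],None,fx=4,fy=4,interpolation=2))
E
```

```text
bench z 1.3929263406845974e-05 0.09608395223581871
gauge 566 ztop 0.02 [541.7 339.4] [132.2  23.5] 77.1
marker 248 ztop 0.0146 [ 446.1 -106.5] [126.9  12.7] -78.1
sander 1428 ztop 0.0292 [440.2  94.8] [109.7  63.7] -72.7
tape 465 ztop 0.0633 [ 383.2 -255.8] [66.3 32. ] 86.1
pale 821 ztop 0.0368 [ 540.7 -338.9] [75.5 54.8] 83.4
brown 964 ztop 0.0332 [369.8 274.7] [99.8 44.9] 70.4
far 1127 ztop 0.0294 [1010.6  201.5] [117.2  61.9] 17.9
green 869 [636.2 116. ] [154.   84.2] 5.4
red 20 [651.4 -12.5] [144.9   3.8] 5.4
blue 1565 [652.6 -58.7] [155.5  86.3] 5.4
yellow 1589 [650.3 -19.2] [344.  159.1] -85.4
```

View pics/c.png

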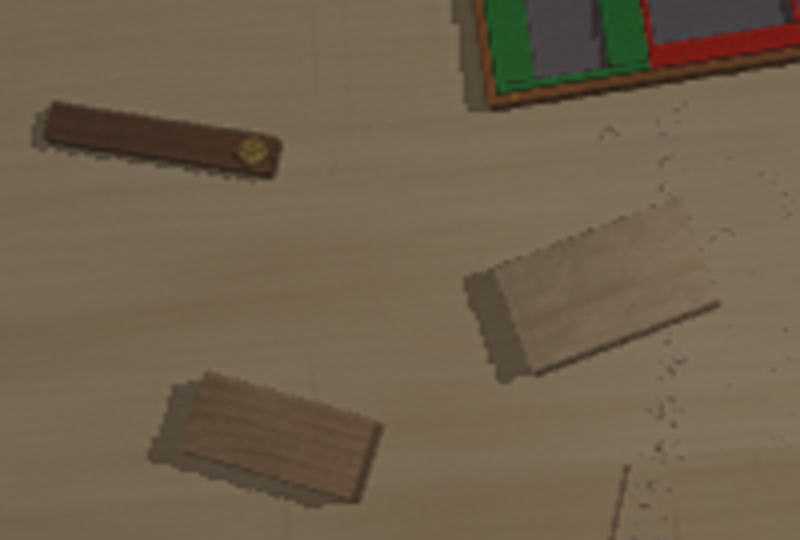

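The crop confirms the choice. The pale block at crop (605,285) measures 110x63 mm and 26 mm tall, so it is the sander. The brown offcut is at (283,440). The gauge is at (160,140), with its nut at (253,150). Tape first.

```bash
cat >go.py <<'E'
import sys,numpy as np
from plant import sensors
# usage: x y z ang(mm,deg of tool x) -> units in present tool axes, spin units
x,y,z,a=map(float,sys.argv[1:5]);o=sensors.get_obs();R=np.array(o["orientation"]);p=np.array(o["tcp_pos"])*1000
d=R.T@(np.array([x,y,z])-p);cur=np.degrees(np.arctan2(R[1,0],R[0,0]));s=-((a-cur+90)%180-90)
print("t",round(o["t"],2),"p",p.round(1),"ang",cur.round(1),"w",round(o["gripper_width"]*85,1),"units",(d/40).round(2),"spin",round(s/5,2),"or",round((s-180*np.sign(s))/5,2))
E
python3 go.py 383 -256 150 86
```

```text
t 0.1 p [ 143.8 -556.2  230.5] ang 14.5 w 85.1 units [ 7.67 -5.77  2.02] spin -14.3 or 21.7
```

```bash
python3 -m inch '[{"claw":0,"dx":0.64,"dy":-0.48,"dz":0.17},{"claw":0,"dx":0.64,"dy":-0.48,"dz":0.17},{"claw":0,"dx":0.64,"dy":-0.48,"dz":0.17},{"claw":0,"dx":0.64,"dy":-0.48,"dz":0.17},{"claw":0,"dx":0.64,"dy":-0.48,"dz":0.17},{"claw":0,"dx":0.64,"dy":-0.48,"dz":0.17},{"claw":0,"dx":0.64,"dy":-0.48,"dz":0.17},{"claw":0,"dx":0.64,"dy":-0.48,"dz":0.17},{"claw":0,"dx":0.64,"dy":-0.48,"dz":0.17},{"claw":0,"dx":0.64,"dy":-0.48,"dz":0.17},{"claw":0,"dx":0.64,"dy":-0.48,"dz":0.17},{"claw":0,"dx":0.64,"dy":-0.48,"dz":0.17}]' 30
python3 -m inch '[{"claw":0,"spin":-1},{"claw":0,"spin":-1},{"claw":0,"spin":-1},{"claw":0,"spin":-1},{"claw":0,"spin":-1},{"claw":0,"spin":-1},{"claw":0,"spin":-1},{"claw":0,"spin":-1},{"claw":0,"spin":-1},{"claw":0,"spin":-1},{"claw":0,"spin":-1},{"claw":0,"spin":-1},{"claw":0,"spin":-1},{"claw":0,"spin":-1},{"claw":0,"spin":-0.3},{"claw":0}]'
python3 go.py 383 -256 25 86
```

```text
t 0.1 p [ 143.8 -556.2  230.5] ang 14.5 w 85.1 units [ 7.67 -5.76  5.15] spin -14.3 or 21.7invalid input
invalid input
```

```bash
python3 -m inch '[{"claw":0,"dx":0.64,"dy":-0.48,"dz":0.17,"spin":0},{"claw":0,"dx":0.64,"dy":-0.48,"dz":0.17,"spin":0},{"claw":0,"dx":0.64,"dy":-0.48,"dz":0.17,"spin":0},{"claw":0,"dx":0.64,"dy":-0.48,"dz":0.17,"spin":0},{"claw":0,"dx":0.64,"dy":-0.48,"dz":0.17,"spin":0},{"claw":0,"dx":0.64,"dy":-0.48,"dz":0.17,"spin":0},{"claw":0,"dx":0.64,"dy":-0.48,"dz":0.17,"spin":0},{"claw":0,"dx":0.64,"dy":-0.48,"dz":0.17,"spin":0},{"claw":0,"dx":0.64,"dy":-0.48,"dz":0.17,"spin":0},{"claw":0,"dx":0.64,"dy":-0.48,"dz":0.17,"spin":0},{"claw":0,"dx":0.64,"dy":-0.48,"dz":0.17,"spin":0},{"claw":0,"dx":0.64,"dy":-0.48,"dz":0.17,"spin":0}]' 30 &&
python3 -m inch '[{"claw":0,"dx":0,"dy":0,"dz":0,"spin":-1},{"claw":0,"dx":0,"dy":0,"dz":0,"spin":-1},{"claw":0,"dx":0,"dy":0,"dz":0,"spin":-1},{"claw":0,"dx":0,"dy":0,"dz":0,"spin":-1},{"claw":0,"dx":0,"dy":0,"dz":0,"spin":-1},{"claw":0,"dx":0,"dy":0,"dz":0,"spin":-1},{"claw":0,"dx":0,"dy":0,"dz":0,"spin":-1},{"claw":0,"dx":0,"dy":0,"dz":0,"spin":-1},{"claw":0,"dx":0,"dy":0,"dz":0,"spin":-1},{"claw":0,"dx":0,"dy":0,"dz":0,"spin":-1},{"claw":0,"dx":0,"dy":0,"dz":0,"spin":-1},{"claw":0,"dx":0,"dy":0,"dz":0,"spin":-1},{"claw":0,"dx":0,"dy":0,"dz":0,"spin":-1},{"claw":0,"dx":0,"dy":0,"dz":0,"spin":-1},{"claw":0,"dx":0,"dy":0,"dz":0,"spin":-0.3},{"claw":0,"dx":0,"dy":0,"dz":0,"spin":0}]'
python3 go.py 383 -256 25 86
```

```text
t: 1.1
tcp_pos: [0.3841, -0.2553, 0.1492]
orientation: [[0.968, 0.25, -0.0], [0.25, -0.968, 0.0], [-0.0, -0.0, -1.0]]
force: [0.2, -0.8, -0.2]
gripper_width: 0.999
finger_force: 0.0
t: 2.43
tcp_pos: [0.3834, -0.2566, 0.1494]
orientation: [[0.07, 0.998, -0.001], [0.998, -0.07, 0.0], [0.0, -0.001, -1.0]]
force: [0.7, 0.6, -0.8]
gripper_width: 0.996
finger_force: 0.0
t 2.43 p [ 383.4 -256.6  149.4] ang 86.0 w 84.7 units [ 0.01 -0.01  3.11] spin 0.0 or -36.0
```

```bash
python3 -m inch '[{"claw":0,"dx":0,"dy":0,"dz":0.62,"spin":0},{"claw":0,"dx":0,"dy":0,"dz":0.62,"spin":0},{"claw":0,"dx":0,"dy":0,"dz":0.62,"spin":0},{"claw":0,"dx":0,"dy":0,"dz":0.62,"spin":0},{"claw":0,"dx":0,"dy":0,"dz":0.62,"spin":0},{"claw":0,"dx":0,"dy":0,"dz":0,"spin":0},{"claw":1,"dx":0,"dy":0,"dz":0,"spin":0},{"claw":1,"dx":0,"dy":0,"dz":0,"spin":0},{"claw":1,"dx":0,"dy":0,"dz":0,"spin":0},{"claw":1,"dx":0,"dy":0,"dz":0,"spin":0},{"claw":1,"dx":0,"dy":0,"dz":0,"spin":0},{"claw":1,"dx":0,"dy":0,"dz":0,"spin":0},{"claw":1,"dx":0,"dy":0,"dz":0,"spin":0},{"claw":1,"dx":0,"dy":0,"dz":0,"spin":0},{"claw":1,"dx":0,"dy":0,"dz":0,"spin":0},{"claw":1,"dx":0,"dy":0,"dz":0,"spin":0}]' 30
python3 go.py 383 -256 25 86
```

```text
t: 3.77
tcp_pos: [0.3844, -0.2575, 0.027]
orientation: [[0.07, 0.998, 0.002], [0.998, -0.07, -0.002], [-0.002, 0.002, -1.0]]
force: [-0.6, 0.7, 5.1]
gripper_width: 0.332
finger_force: 29.7
t 3.77 p [ 384.4 -257.5   27. ] ang 86.0 w 28.2 units [ 0.03 -0.04  0.05] spin -0.0 or 36.0
```

```bash
python3 -m inch '[{"claw":1,"dx":0,"dy":0,"dz":-0.3,"spin":0},{"claw":1,"dx":0,"dy":0,"dz":-0.7,"spin":0},{"claw":1,"dx":0,"dy":0,"dz":-0.8,"spin":0},{"claw":1,"dx":0,"dy":0,"dz":-0.4,"spin":0},{"claw":1,"dx":0,"dy":0,"dz":0,"spin":0}]'
python3 go.py 661 -146 115 5.4
```

```text
t: 4.18
tcp_pos: [0.3858, -0.2587, 0.1174]
orientation: [[0.07, 0.998, 0.006], [0.998, -0.07, -0.006], [-0.005, 0.007, -1.0]]
force: [-0.3, -0.9, -2.4]
gripper_width: 0.334
finger_force: 30.0
t 4.18 p [ 385.8 -258.7  117.4] ang 86.0 w 28.4 units [3.29 6.67 0.09] spin 16.12 or -19.88
```

```bash
python3 -m inch '[{"claw":1,"dx":0.2,"dy":0.4,"dz":0,"spin":0},{"claw":1,"dx":0.33,"dy":0.67,"dz":0,"spin":0},{"claw":1,"dx":0.33,"dy":0.67,"dz":0,"spin":0},{"claw":1,"dx":0.33,"dy":0.67,"dz":0,"spin":0},{"claw":1,"dx":0.33,"dy":0.67,"dz":0,"spin":0},{"claw":1,"dx":0.33,"dy":0.67,"dz":0,"spin":0},{"claw":1,"dx":0.33,"dy":0.67,"dz":0,"spin":0},{"claw":1,"dx":0.33,"dy":0.67,"dz":0,"spin":0},{"claw":1,"dx":0.33,"dy":0.67,"dz":0,"spin":0},{"claw":1,"dx":0.33,"dy":0.67,"dz":0,"spin":0},{"claw":1,"dx":0.12,"dy":0.24,"dz":0,"spin":0},{"claw":1,"dx":0,"dy":0,"dz":0,"spin":0}]' && python3 -m inch '[{"claw":1,"dx":0,"dy":0,"dz":0,"spin":0.5},{"claw":1,"dx":0,"dy":0,"dz":0,"spin":1},{"claw":1,"dx":0,"dy":0,"dz":0,"spin":1},{"claw":1,"dx":0,"dy":0,"dz":0,"spin":1},{"claw":1,"dx":0,"dy":0,"dz":0,"spin":1},{"claw":1,"dx":0,"dy":0,"dz":0,"spin":1},{"claw":1,"dx":0,"dy":0,"dz":0,"spin":1},{"claw":1,"dx":0,"dy":0,"dz":0,"spin":1},{"claw":1,"dx":0,"dy":0,"dz":0,"spin":1},{"claw":1,"dx":0,"dy":0,"dz":0,"spin":1},{"claw":1,"dx":0,"dy":0,"dz":0,"spin":1},{"claw":1,"dx":0,"dy":0,"dz":0,"spin":1},{"claw":1,"dx":0,"dy":0,"dz":0,"spin":1},{"claw":1,"dx":0,"dy":0,"dz":0,"spin":1},{"claw":1,"dx":0,"dy":0,"dz":0,"spin":1},{"claw":1,"dx":0,"dy":0,"dz":0,"spin":1},{"claw":1,"dx":0,"dy":0,"dz":0,"spin":0.6},{"claw":1,"dx":0,"dy":0,"dz":0,"spin":0}]'
python3 go.py 661 -146 40 5.4; python3 - <<'E'
from h import *
a,_=imaging.get_image("top");b,_=imaging.get_image("side")
A=cv2.resize(a[100:260,210:410,::-1],(400,320));B=cv2.resize(b[100:300,200:450,::-1],(400,320))
cv2.imwrite("pics/t1.png",np.hstack([A,B]))
E
```

```text
t: 5.18
tcp_pos: [0.6608, -0.1427, 0.1116]
orientation: [[0.068, 0.998, -0.001], [0.998, -0.068, 0.001], [0.001, -0.001, -1.0]]
force: [-0.2, 0.2, -1.8]
gripper_width: 0.331
finger_force: 30.0
t: 6.68
tcp_pos: [0.6569, -0.1447, 0.1126]
orientation: [[0.996, 0.094, -0.003], [0.094, -0.996, 0.0], [-0.003, -0.001, -1.0]]
force: [-0.5, -0.4, -1.6]
gripper_width: 0.335
finger_force: 30.0
t 6.68 p [ 656.9 -144.7  112.6] ang 5.4 w 28.4 units [0.11 0.04 1.82] spin -0.0 or 36.0
```

View pics/t1.png

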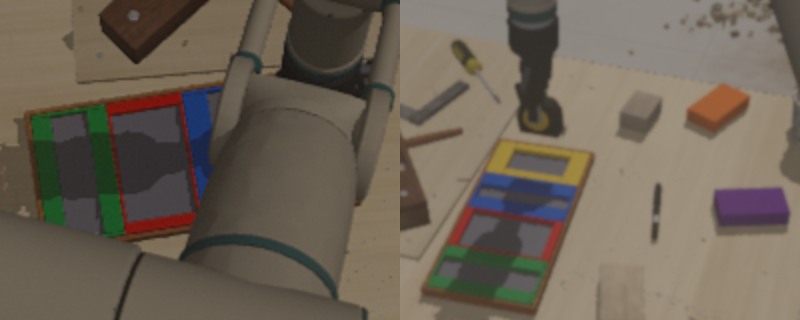

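The tape hangs upright over the yellow insert (side panel at about (540,115), pocket at (540,163)). Lowering it.

```bash
python3 -m inch '[{"claw":1,"dx":0.11,"dy":0.04,"dz":0,"spin":0},{"claw":1,"dx":0,"dy":0,"dz":0.4,"spin":0},{"claw":1,"dx":0,"dy":0,"dz":0.4,"spin":0},{"claw":1,"dx":0,"dy":0,"dz":0.4,"spin":0},{"claw":1,"dx":0,"dy":0,"dz":0.3,"spin":0},{"claw":1,"dx":0,"dy":0,"dz":0.15,"spin":0},{"claw":1,"dx":0,"dy":0,"dz":0.1,"spin":0},{"claw":1,"dx":0,"dy":0,"dz":0.05,"spin":0},{"claw":1,"dx":0,"dy":0,"dz":0,"spin":0},{"claw":1,"dx":0,"dy":0,"dz":0,"spin":0}]'
python3 go.py 661 -146 37 5.4
```

```text
t: 7.62
tcp_pos: [0.6641, -0.1456, 0.0424]
orientation: [[0.995, 0.096, 0.001], [0.096, -0.995, -0.001], [0.001, 0.001, -1.0]]
force: [0.2, 0.0, -1.6]
gripper_width: 0.335
finger_force: 30.0
t 7.62 p [ 664.1 -145.6   42.4] ang 5.5 w 28.5 units [-0.08  0.    0.14] spin 0.02 or -35.98
```

```bash
python3 -m inch '[{"claw":1,"dx":-0.08,"dy":0,"dz":0.05,"spin":0},{"claw":1,"dx":0,"dy":0,"dz":0.04,"spin":0},{"claw":1,"dx":0,"dy":0,"dz":0.04,"spin":0},{"claw":1,"dx":0,"dy":0,"dz":0,"spin":0},{"claw":1,"dx":0,"dy":0,"dz":0,"spin":0}]'; sed -i 's/"t",round/"F",np.round(o["force"],1),"t",round/' go.py; python3 go.py 661 -146 37 5.4
```

```text
t: 8.03
tcp_pos: [0.6605, -0.1458, 0.0371]
orientation: [[0.995, 0.096, 0.001], [0.096, -0.995, -0.0], [0.001, 0.0, -1.0]]
force: [-1.2, -0.7, 0.7]
gripper_width: 0.334
finger_force: 29.4
F [-1.2 -0.7  0.7] t 8.03 p [ 660.5 -145.8   37.1] ang 5.5 w 28.4 units [0.01 0.01 0.  ] spin 0.02 or -35.98
```

```bash
python3 -m inch '[{"claw":0.4,"dx":0,"dy":0,"dz":0,"spin":0},{"claw":0.4,"dx":0,"dy":0,"dz":0,"spin":0},{"claw":0.4,"dx":0,"dy":0,"dz":0,"spin":0},{"claw":0.4,"dx":0,"dy":0,"dz":0,"spin":0},{"claw":0.4,"dx":0,"dy":0,"dz":-0.3,"spin":0},{"claw":0.4,"dx":0,"dy":0,"dz":-0.6,"spin":0},{"claw":0.4,"dx":0,"dy":0,"dz":-0.9,"spin":0},{"claw":0.4,"dx":0,"dy":0,"dz":-0.7,"spin":0},{"claw":0.4,"dx":0,"dy":0,"dz":-0.3,"spin":0},{"claw":0.2,"dx":0,"dy":0,"dz":0,"spin":0}]'
python3 go.py 446 -106.5 120 -78.1
```

```text
t: 8.87
tcp_pos: [0.6629, -0.1465, 0.154]
orientation: [[0.995, 0.096, 0.009], [0.096, -0.995, -0.003], [0.009, 0.004, -1.0]]
force: [0.4, -0.2, 0.1]
gripper_width: 0.725
finger_force: 0.0
F [ 0.4 -0.2  0.1] t 8.87 p [ 662.9 -146.5  154. ] ang 5.5 w 61.6 units [-5.31 -1.52  0.8 ] spin 16.72 or -19.28
```

```bash
python3 -m inch '[{"claw":0.2,"dx":-0.31,"dy":-0.1,"dz":0,"spin":0},{"claw":0.2,"dx":-0.8,"dy":-0.23,"dz":0.1,"spin":0},{"claw":0.2,"dx":-0.8,"dy":-0.23,"dz":0.1,"spin":0},{"claw":0.2,"dx":-0.8,"dy":-0.23,"dz":0.1,"spin":0},{"claw":0.2,"dx":-0.8,"dy":-0.23,"dz":0.1,"spin":0},{"claw":0.2,"dx":-0.8,"dy":-0.23,"dz":0.1,"spin":0},{"claw":0.2,"dx":-0.8,"dy":-0.23,"dz":0.1,"spin":0},{"claw":0.2,"dx":-0.2,"dy":-0.04,"dz":0.1,"spin":0},{"claw":0.2,"dx":0,"dy":0,"dz":0,"spin":0}]' && python3 -m inch '[{"claw":0.4,"dx":0,"dy":0,"dz":0,"spin":-0.7},{"claw":0.4,"dx":0,"dy":0,"dz":0,"spin":-1},{"claw":0.4,"dx":0,"dy":0,"dz":0,"spin":-1},{"claw":0.4,"dx":0,"dy":0,"dz":0,"spin":-1},{"claw":0.4,"dx":0,"dy":0,"dz":0,"spin":-1},{"claw":0.4,"dx":0,"dy":0,"dz":0,"spin":-1},{"claw":0.4,"dx":0,"dy":0,"dz":0,"spin":-1},{"claw":0.4,"dx":0,"dy":0,"dz":0,"spin":-1},{"claw":0.4,"dx":0,"dy":0,"dz":0,"spin":-1},{"claw":0.4,"dx":0,"dy":0,"dz":0,"spin":-1},{"claw":0.4,"dx":0,"dy":0,"dz":0,"spin":-1},{"claw":0.4,"dx":0,"dy":0,"dz":0,"spin":-1},{"claw":0.4,"dx":0,"dy":0,"dz":0,"spin":-1},{"claw":0.4,"dx":0,"dy":0,"dz":0,"spin":-1},{"claw":0.4,"dx":0,"dy":0,"dz":0,"spin":-1},{"claw":0.4,"dx":0,"dy":0,"dz":0,"spin":-1},{"claw":0.4,"dx":0,"dy":0,"dz":0,"spin":-1},{"claw":0.4,"dx":0,"dy":0,"dz":0,"spin":-1},{"claw":0.4,"dx":0,"dy":0,"dz":0,"spin":-1},{"claw":0.4,"dx":0,"dy":0,"dz":0,"spin":-0.6}]'
python3 go.py 446 -106.5 6 -78.1
```

```text
t: 9.62
tcp_pos: [0.439, -0.1042, 0.1192]
orientation: [[0.995, 0.095, -0.005], [0.095, -0.995, 0.002], [-0.005, -0.002, -1.0]]
force: [0.3, 0.1, -0.3]
gripper_width: 0.795
finger_force: 0.0
t: 11.28
tcp_pos: [0.4452, -0.1062, 0.1205]
orientation: [[-0.211, 0.977, 0.002], [0.977, 0.211, -0.001], [-0.001, 0.001, -1.0]]
force: [1.2, -0.4, -0.5]
gripper_width: 0.603
finger_force: 0.0
F [ 1.2 -0.4 -0.5] t 11.28 p [ 445.2 -106.2  120.5] ang 102.2 w 51.3 units [-0.01  0.01  2.86] spin 0.06 or -35.94
```

```bash
python3 -m inch '[{"claw":0.4,"dx":0,"dy":0.02,"dz":0.5,"spin":0.06},{"claw":0.4,"dx":0,"dy":0,"dz":0.8,"spin":0},{"claw":0.4,"dx":0,"dy":0,"dz":0.8,"spin":0},{"claw":0.4,"dx":0,"dy":0,"dz":0.5,"spin":0},{"claw":0.4,"dx":0,"dy":0,"dz":0.2,"spin":0},{"claw":0.4,"dx":0,"dy":0,"dz":0.09,"spin":0},{"claw":0.4,"dx":0,"dy":0,"dz":0,"spin":0},{"claw":0.4,"dx":0,"dy":0,"dz":0,"spin":0}]'
python3 go.py 446 -106.5 5 -78.1
```

```text
t: 11.95
tcp_pos: [0.4454, -0.1059, 0.0056]
orientation: [[-0.203, 0.979, 0.002], [0.979, 0.203, -0.001], [-0.001, 0.002, -1.0]]
force: [-0.3, 0.6, 0.6]
gripper_width: 0.599
finger_force: 0.0
F [-0.3  0.6  0.6] t 11.95 p [ 445.4 -105.9    5.6] ang 101.7 w 50.9 units [-0.02  0.01  0.02] spin -0.04 or 35.96
```

```bash
python3 -m inch '[{"claw":1,"dx":0,"dy":0,"dz":0,"spin":0},{"claw":1,"dx":0,"dy":0,"dz":0,"spin":0},{"claw":1,"dx":0,"dy":0,"dz":0,"spin":0},{"claw":1,"dx":0,"dy":0,"dz":0,"spin":0},{"claw":1,"dx":0,"dy":0,"dz":0,"spin":0},{"claw":1,"dx":0,"dy":0,"dz":0,"spin":0},{"claw":1,"dx":0,"dy":0,"dz":0,"spin":0},{"claw":1,"dx":0,"dy":0,"dz":0,"spin":0},{"claw":1,"dx":0,"dy":0,"dz":0,"spin":0},{"claw":1,"dx":0,"dy":0,"dz":0,"spin":0},{"claw":1,"dx":0,"dy":0,"dz":0,"spin":0}]' 40 && python3 -m inch '[{"claw":1,"dx":0,"dy":0,"dz":-0.2,"spin":0},{"claw":1,"dx":0,"dy":0,"dz":-0.6,"spin":0},{"claw":1,"dx":0,"dy":0,"dz":-0.9,"spin":0},{"claw":1,"dx":0,"dy":0,"dz":-0.9,"spin":0},{"claw":1,"dx":0,"dy":0,"dz":-0.3,"spin":0},{"claw":1,"dx":0,"dy":0,"dz":0,"spin":0}]'
python3 go.py 652.6 -58.7 120 5.4
```

```text
t: 12.87
tcp_pos: [0.4446, -0.1056, 0.0059]
orientation: [[-0.203, 0.979, 0.002], [0.979, 0.203, -0.001], [-0.001, 0.002, -1.0]]
force: [-1.3, 0.4, 6.3]
gripper_width: 0.129
finger_force: 39.8
t: 13.37
tcp_pos: [0.4464, -0.1063, 0.1249]
orientation: [[-0.203, 0.979, 0.008], [0.979, 0.203, -0.003], [-0.005, 0.007, -1.0]]
force: [0.1, -0.7, -0.4]
gripper_width: 0.125
finger_force: 39.1
F [ 0.1 -0.7 -0.4] t 13.37 p [ 446.4 -106.3  124.9] ang 101.7 w 10.6 units [0.12 5.29 0.16] spin -16.74 or 19.26
```

```bash
python3 -m inch '[{"claw":1,"dx":0.02,"dy":0.4,"dz":0,"spin":0},{"claw":1,"dx":0.02,"dy":0.8,"dz":0,"spin":0},{"claw":1,"dx":0.02,"dy":0.9,"dz":0,"spin":0},{"claw":1,"dx":0.02,"dy":0.9,"dz":0,"spin":0},{"claw":1,"dx":0.02,"dy":0.9,"dz":0,"spin":0},{"claw":1,"dx":0.02,"dy":0.9,"dz":0,"spin":0},{"claw":1,"dx":0,"dy":0.4,"dz":0,"spin":0},{"claw":1,"dx":0,"dy":0.09,"dz":0,"spin":0},{"claw":1,"dx":0,"dy":0,"dz":0,"spin":0}]' && python3 -m inch '[{"claw":1,"dx":0,"dy":0,"dz":0,"spin":-0.5},{"claw":1,"dx":0,"dy":0,"dz":0,"spin":-0.9},{"claw":1,"dx":0,"dy":0,"dz":0,"spin":-1},{"claw":1,"dx":0,"dy":0,"dz":0,"spin":-1},{"claw":1,"dx":0,"dy":0,"dz":0,"spin":-1},{"claw":1,"dx":0,"dy":0,"dz":0,"spin":-1},{"claw":1,"dx":0,"dy":0,"dz":0,"spin":-1},{"claw":1,"dx":0,"dy":0,"dz":0,"spin":-1},{"claw":1,"dx":0,"dy":0,"dz":0,"spin":-1},{"claw":1,"dx":0,"dy":0,"dz":0,"spin":-1},{"claw":1,"dx":0,"dy":0,"dz":0,"spin":-1},{"claw":1,"dx":0,"dy":0,"dz":0,"spin":-1},{"claw":1,"dx":0,"dy":0,"dz":0,"spin":-1},{"claw":1,"dx":0,"dy":0,"dz":0,"spin":-1},{"claw":1,"dx":0,"dy":0,"dz":0,"spin":-1},{"claw":1,"dx":0,"dy":0,"dz":0,"spin":-1},{"claw":1,"dx":0,"dy":0,"dz":0,"spin":-0.9},{"claw":1,"dx":0,"dy":0,"dz":0,"spin":-0.4},{"claw":1,"dx":0,"dy":0,"dz":0,"spin":0}]'
python3 go.py 652.6 -58.7 40 5.4
```

```text
t: 14.12
tcp_pos: [0.6499, -0.0573, 0.119]
orientation: [[-0.203, 0.979, -0.003], [0.979, 0.203, 0.0], [0.001, -0.003, -1.0]]
force: [-0.3, 0.0, -0.4]
gripper_width: 0.126
finger_force: 39.1
t: 15.7
tcp_pos: [0.6477, -0.0581, 0.1205]
orientation: [[-0.996, -0.09, -0.003], [-0.09, 0.996, 0.0], [0.003, 0.0, -1.0]]
force: [-0.6, -0.3, 0.8]
gripper_width: 0.127
finger_force: 39.1
F [-0.6 -0.3  0.8] t 15.7 p [647.7 -58.1 120.5] ang -174.8 w 10.8 units [-0.13 -0.03  2.01] spin -0.05 or 35.95
```

```bash
python3 -m inch '[{"claw":1,"dx":-0.13,"dy":-0.03,"dz":0.3,"spin":-0.05},{"claw":1,"dx":0,"dy":0,"dz":0.5,"spin":0},{"claw":1,"dx":0,"dy":0,"dz":0.5,"spin":0},{"claw":1,"dx":0,"dy":0,"dz":0.4,"spin":0},{"claw":1,"dx":0,"dy":0,"dz":0.3,"spin":0},{"claw":1,"dx":0,"dy":0,"dz":0.1,"spin":0},{"claw":1,"dx":0,"dy":0,"dz":0,"spin":0},{"claw":1,"dx":0,"dy":0,"dz":0,"spin":0}]'
python3 go.py 652.6 -58.7 19 5.4; python3 - <<'E'
from h import *
b,_=imaging.get_image("side")
cv2.imwrite("pics/m1.png",cv2.resize(b[160:310,200:360,::-1],None,fx=4,fy=4,interpolation=2))
E
```

```text
t: 16.37
tcp_pos: [0.6557, -0.0587, 0.037]
orientation: [[-0.996, -0.094, 0.0], [-0.094, 0.996, -0.0], [-0.0, -0.0, -1.0]]
force: [-0.5, 1.1, 0.1]
gripper_width: 0.127
finger_force: 39.1
F [-0.5  1.1  0.1] t 16.37 p [655.7 -58.7  37. ] ang -174.6 w 10.8 units [0.08 0.01 0.45] spin 0.0 or -36.0
```

View pics/m1.png

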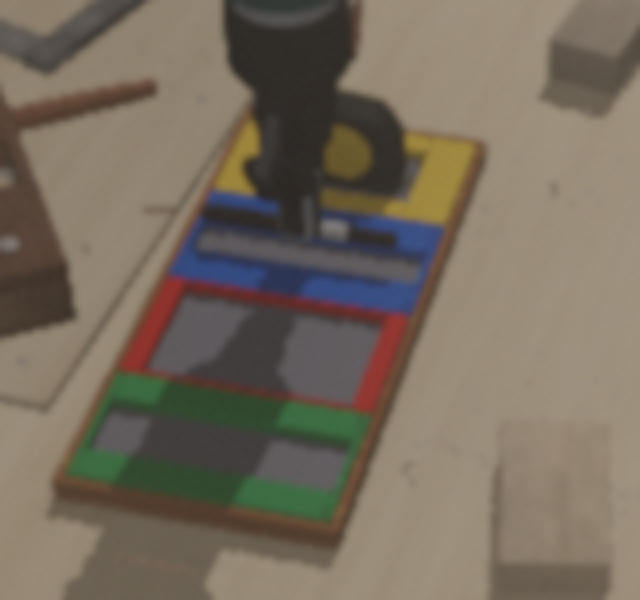

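The tape stands in the yellow pocket. The marker, spanning (205,215) to (395,240), is over the blue pocket, about 5 mm too far along +x. I'll correct that and lower it.

```bash
python3 -m inch '[{"claw":1,"dx":0.15,"dy":0,"dz":0,"spin":0},{"claw":1,"dx":0,"dy":0,"dz":0.2,"spin":0},{"claw":1,"dx":0,"dy":0,"dz":0.15,"spin":0},{"claw":1,"dx":0,"dy":0,"dz":0.1,"spin":0},{"claw":1,"dx":0,"dy":0,"dz":0,"spin":0},{"claw":1,"dx":0,"dy":0,"dz":0,"spin":0}]'
python3 go.py 652.6 -58.7 19 5.4
```

```text
t: 16.92
tcp_pos: [0.6492, -0.0591, 0.0183]
orientation: [[-0.996, -0.095, -0.001], [-0.095, 0.996, 0.0], [0.001, 0.0, -1.0]]
force: [-0.0, -0.1, -0.1]
gripper_width: 0.125
finger_force: 39.1
F [-0.  -0.1 -0.1] t 16.92 p [649.2 -59.1  18.3] ang -174.6 w 10.6 units [-0.09  0.   -0.02] spin 0.01 or -35.99
```

```bash
python3 -m inch '[{"claw":0.65,"dx":0,"dy":0,"dz":0,"spin":0},{"claw":0.65,"dx":0,"dy":0,"dz":0,"spin":0},{"claw":0.65,"dx":0,"dy":0,"dz":0,"spin":0},{"claw":0.65,"dx":0,"dy":0,"dz":0,"spin":0},{"claw":0.65,"dx":0,"dy":0,"dz":-0.3,"spin":0},{"claw":0.65,"dx":0,"dy":0,"dz":-0.7,"spin":0},{"claw":0.65,"dx":0,"dy":0,"dz":-0.9,"spin":0},{"claw":0.65,"dx":0,"dy":0,"dz":-0.6,"spin":0},{"claw":0.4,"dx":0,"dy":0,"dz":-0.2,"spin":0},{"claw":0,"dx":0,"dy":0,"dz":0,"spin":0}]'
python3 go.py 440.2 94.8 120 107.3
```

```text
t: 17.75
tcp_pos: [0.6513, -0.0594, 0.1307]
orientation: [[-0.995, -0.095, 0.007], [-0.095, 0.995, -0.001], [-0.007, -0.002, -1.0]]
force: [-0.4, 1.2, -1.0]
gripper_width: 0.625
finger_force: 0.0
F [-0.4  1.2 -1. ] t 17.75 p [651.3 -59.4 130.7] ang -174.6 w 53.1 units [4.89 4.34 0.23] spin 15.63 or -20.37
```

```bash
python3 -m inch '[{"claw":0,"dx":0.3,"dy":0.26,"dz":0,"spin":0},{"claw":0,"dx":0.6,"dy":0.53,"dz":0,"spin":0},{"claw":0,"dx":0.69,"dy":0.61,"dz":0,"spin":0},{"claw":0,"dx":0.69,"dy":0.61,"dz":0,"spin":0},{"claw":0,"dx":0.69,"dy":0.61,"dz":0,"spin":0},{"claw":0,"dx":0.69,"dy":0.61,"dz":0,"spin":0},{"claw":0,"dx":0.69,"dy":0.61,"dz":0,"spin":0},{"claw":0,"dx":0.4,"dy":0.36,"dz":0.1,"spin":0},{"claw":0,"dx":0.13,"dy":0.13,"dz":0.1,"spin":0},{"claw":0,"dx":0,"dy":0,"dz":0,"spin":0}]' && python3 -m inch '[{"claw":0,"dx":0,"dy":0,"dz":0,"spin":0.6},{"claw":0,"dx":0,"dy":0,"dz":0,"spin":1},{"claw":0,"dx":0,"dy":0,"dz":0,"spin":1},{"claw":0,"dx":0,"dy":0,"dz":0,"spin":1},{"claw":0,"dx":0,"dy":0,"dz":0,"spin":1},{"claw":0,"dx":0,"dy":0,"dz":0,"spin":1},{"claw":0,"dx":0,"dy":0,"dz":0,"spin":1},{"claw":0,"dx":0,"dy":0,"dz":0,"spin":1},{"claw":0,"dx":0,"dy":0,"dz":0,"spin":1},{"claw":0,"dx":0,"dy":0,"dz":0,"spin":1},{"claw":0,"dx":0,"dy":0,"dz":0,"spin":1},{"claw":0,"dx":0,"dy":0,"dz":0,"spin":1},{"claw":0,"dx":0,"dy":0,"dz":0,"spin":1},{"claw":0,"dx":0,"dy":0,"dz":0,"spin":1},{"claw":0,"dx":0,"dy":0,"dz":0,"spin":1},{"claw":0,"dx":0,"dy":0,"dz":0,"spin":1},{"claw":0,"dx":0,"dy":0,"dz":0,"spin":0.03},{"claw":0,"dx":0,"dy":0,"dz":0,"spin":0}]'
python3 go.py 440.2 94.8 3 107.3
```

```text
t: 18.58
tcp_pos: [0.4356, 0.0956, 0.1173]
orientation: [[-0.995, -0.097, -0.004], [-0.097, 0.995, -0.0], [0.004, 0.0, -1.0]]
force: [-0.1, 0.7, -0.5]
gripper_width: 1.002
finger_force: 0.0
t: 20.08
tcp_pos: [0.4399, 0.0941, 0.1184]
orientation: [[-0.298, 0.954, -0.0], [0.954, 0.298, -0.0], [-0.0, -0.0, -1.0]]
force: [-0.4, 0.1, 0.1]
gripper_width: 1.003
finger_force: 0.0
F [-0.4  0.1  0.1] t 20.08 p [439.9  94.1 118.4] ang 107.4 w 85.2 units [0.01 0.01 2.89] spin 0.01 or -35.99
```

```bash
python3 -m inch '[{"claw":0,"dx":0,"dy":0.01,"dz":0.5,"spin":0},{"claw":0,"dx":0,"dy":0,"dz":0.8,"spin":0},{"claw":0,"dx":0,"dy":0,"dz":0.7,"spin":0},{"claw":0,"dx":0,"dy":0,"dz":0.5,"spin":0},{"claw":0,"dx":0,"dy":0,"dz":0.25,"spin":0},{"claw":0,"dx":0,"dy":0,"dz":0.1,"spin":0},{"claw":0,"dx":0,"dy":0,"dz":0,"spin":0},{"claw":1,"dx":0,"dy":0,"dz":0,"spin":0},{"claw":1,"dx":0,"dy":0,"dz":0,"spin":0},{"claw":1,"dx":0,"dy":0,"dz":0,"spin":0},{"claw":1,"dx":0,"dy":0,"dz":0,"spin":0},{"claw":1,"dx":0,"dy":0,"dz":0,"spin":0},{"claw":1,"dx":0,"dy":0,"dz":0,"spin":0},{"claw":1,"dx":0,"dy":0,"dz":0,"spin":0}]' 50
python3 go.py 440.2 94.8 3 107.3
```

```text
t: 21.25
tcp_pos: [0.4402, 0.095, 0.006]
orientation: [[-0.297, 0.955, 0.003], [0.955, 0.297, -0.0], [-0.001, 0.003, -1.0]]
force: [0.5, -0.5, 7.2]
gripper_width: 0.716
finger_force: 55.2
F [ 0.5 -0.5  7.2] t 21.25 p [440.2  95.    6. ] ang 107.3 w 60.9 units [-0.   -0.    0.07] spin 0.0 or -36.0
```

```bash
python3 -m inch '[{"claw":1,"dx":0,"dy":0,"dz":-0.2,"spin":0},{"claw":1,"dx":0,"dy":0,"dz":-0.6,"spin":0},{"claw":1,"dx":0,"dy":0,"dz":-0.8,"spin":0},{"claw":1,"dx":0,"dy":0,"dz":-0.7,"spin":0},{"claw":1,"dx":0,"dy":0,"dz":-0.3,"spin":0},{"claw":1,"dx":0,"dy":0,"dz":0,"spin":0},{"claw":1,"dx":0,"dy":0,"dz":0,"spin":0}]'
python3 go.py 644.4 28.7 110 5.4
```

```text
t: 21.83
tcp_pos: [0.4391, 0.095, 0.1095]
orientation: [[-0.297, 0.955, 0.002], [0.955, 0.297, 0.0], [-0.0, 0.002, -1.0]]
force: [0.3, -0.4, -1.2]
gripper_width: 0.713
finger_force: 55.0
F [ 0.3 -0.4 -1.2] t 21.83 p [439.1  95.  109.5] ang 107.3 w 60.6 units [-3.11  4.41 -0.  ] spin -15.62 or 20.38
```

```bash
python3 -m inch '[{"claw":1,"dx":-0.2,"dy":0.3,"dz":0,"spin":0},{"claw":1,"dx":-0.43,"dy":0.61,"dz":0,"spin":0},{"claw":1,"dx":-0.5,"dy":0.7,"dz":0,"spin":0},{"claw":1,"dx":-0.5,"dy":0.7,"dz":0,"spin":0},{"claw":1,"dx":-0.5,"dy":0.7,"dz":0,"spin":0},{"claw":1,"dx":-0.5,"dy":0.7,"dz":0,"spin":0},{"claw":1,"dx":-0.35,"dy":0.5,"dz":0,"spin":0},{"claw":1,"dx":-0.13,"dy":0.2,"dz":0,"spin":0},{"claw":1,"dx":0,"dy":0,"dz":0,"spin":0}]' && python3 -m inch '[{"claw":1,"dx":0,"dy":0,"dz":0,"spin":-0.4},{"claw":1,"dx":0,"dy":0,"dz":0,"spin":-0.8},{"claw":1,"dx":0,"dy":0,"dz":0,"spin":-1},{"claw":1,"dx":0,"dy":0,"dz":0,"spin":-1},{"claw":1,"dx":0,"dy":0,"dz":0,"spin":-1},{"claw":1,"dx":0,"dy":0,"dz":0,"spin":-1},{"claw":1,"dx":0,"dy":0,"dz":0,"spin":-1},{"claw":1,"dx":0,"dy":0,"dz":0,"spin":-1},{"claw":1,"dx":0,"dy":0,"dz":0,"spin":-1},{"claw":1,"dx":0,"dy":0,"dz":0,"spin":-1},{"claw":1,"dx":0,"dy":0,"dz":0,"spin":-1},{"claw":1,"dx":0,"dy":0,"dz":0,"spin":-1},{"claw":1,"dx":0,"dy":0,"dz":0,"spin":-1},{"claw":1,"dx":0,"dy":0,"dz":0,"spin":-1},{"claw":1,"dx":0,"dy":0,"dz":0,"spin":-1},{"claw":1,"dx":0,"dy":0,"dz":0,"spin":-1},{"claw":1,"dx":0,"dy":0,"dz":0,"spin":-0.4},{"claw":1,"dx":0,"dy":0,"dz":0,"spin":0},{"claw":1,"dx":0,"dy":0,"dz":0,"spin":0}]'
python3 go.py 644.4 28.7 40 5.4
```

```text
t: 22.58
tcp_pos: [0.6464, 0.0273, 0.1063]
orientation: [[-0.296, 0.955, -0.002], [0.955, 0.296, -0.0], [0.0, -0.002, -1.0]]
force: [-0.6, 0.6, -0.9]
gripper_width: 0.711
finger_force: 54.9
t: 24.17
tcp_pos: [0.6427, 0.0291, 0.1081]
orientation: [[-0.996, -0.092, -0.003], [-0.092, 0.996, 0.0], [0.003, 0.0, -1.0]]
force: [-0.5, 0.5, -1.4]
gripper_width: 0.715
finger_force: 54.9
F [-0.5  0.5 -1.4] t 24.17 p [642.7  29.1 108.1] ang -174.7 w 60.8 units [-0.05 -0.01  1.7 ] spin -0.03 or 35.97
```

```bash
python3 -m inch '[{"claw":1,"dx":0,"dy":-0.01,"dz":0.3,"spin":-0.03},{"claw":1,"dx":0,"dy":0,"dz":0.5,"spin":0},{"claw":1,"dx":0,"dy":0,"dz":0.5,"spin":0},{"claw":1,"dx":0,"dy":0,"dz":0.4,"spin":0},{"claw":1,"dx":0,"dy":0,"dz":0.15,"spin":0},{"claw":1,"dx":0,"dy":0,"dz":0,"spin":0},{"claw":1,"dx":0,"dy":0,"dz":0,"spin":0}]'
python3 go.py 644.4 28.7 16 5.4; python3 - <<'E'
from h import *
b,_=imaging.get_image("side")
cv2.imwrite("pics/s1.png",cv2.resize(b[160:310,200:360,::-1],None,fx=4,fy=4,interpolation=2))
E
```

```text
t: 24.75
tcp_pos: [0.6444, 0.0283, 0.035]
orientation: [[-0.996, -0.094, -0.0], [-0.094, 0.996, -0.0], [0.0, -0.0, -1.0]]
force: [0.3, -0.8, -0.6]
gripper_width: 0.706
finger_force: 54.9
F [ 0.3 -0.8 -0.6] t 24.75 p [644.4  28.3  35. ] ang -174.6 w 60.0 units [-0.    0.01  0.47] spin 0.0 or -36.0
```

View pics/s1.png

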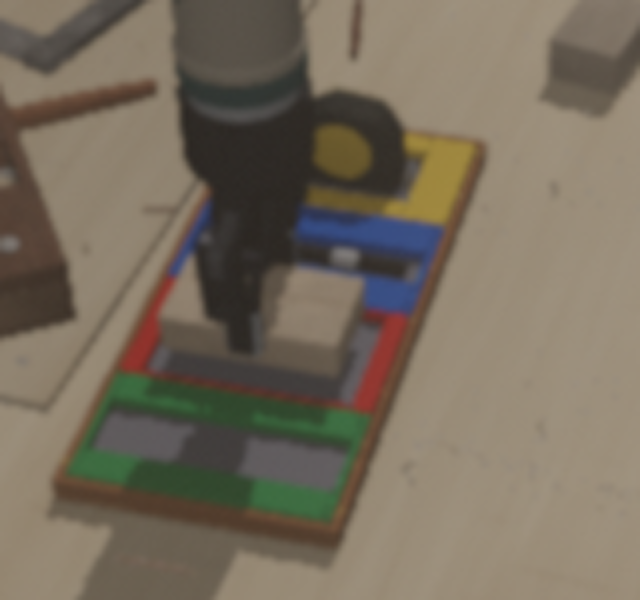

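The marker lies in the blue pocket, at about (350,258). The sander, lower edge (160,345) to (350,375), is centred over the red pocket. Lowering it.

```bash
python3 -m inch '[{"claw":1,"dx":0.06,"dy":0,"dz":0.15,"spin":0},{"claw":1,"dx":0,"dy":0,"dz":0.12,"spin":0},{"claw":1,"dx":0,"dy":0,"dz":0.08,"spin":0},{"claw":1,"dx":0,"dy":0,"dz":0.05,"spin":0},{"claw":1,"dx":0,"dy":0,"dz":0,"spin":0},{"claw":1,"dx":0,"dy":0,"dz":0,"spin":0}]'
python3 go.py 644.4 28.7 16 5.4
```

```text
t: 25.3
tcp_pos: [0.6421, 0.0279, 0.0188]
orientation: [[-0.996, -0.095, -0.0], [-0.095, 0.996, -0.0], [0.0, -0.0, -1.0]]
force: [-0.0, -0.3, -1.4]
gripper_width: 0.716
finger_force: 54.9
F [-0.  -0.3 -1.4] t 25.3 p [642.1  27.9  18.8] ang -174.6 w 60.8 units [-0.06  0.01  0.07] spin 0.01 or -35.99
```

```bash
python3 -m inch '[{"claw":1,"dx":0,"dy":0,"dz":0.04,"spin":0},{"claw":1,"dx":0,"dy":0,"dz":0.02,"spin":0},{"claw":1,"dx":0,"dy":0,"dz":0,"spin":0},{"claw":0.1,"dx":0,"dy":0,"dz":0,"spin":0},{"claw":0.1,"dx":0,"dy":0,"dz":0,"spin":0},{"claw":0.1,"dx":0,"dy":0,"dz":0,"spin":0},{"claw":0.1,"dx":0,"dy":0,"dz":0,"spin":0},{"claw":0.1,"dx":0,"dy":0,"dz":-0.2,"spin":0},{"claw":0.1,"dx":0,"dy":0,"dz":-0.5,"spin":0},{"claw":0.1,"dx":0,"dy":0,"dz":-0.9,"spin":0},{"claw":0.1,"dx":0,"dy":0,"dz":-0.8,"spin":0},{"claw":0.3,"dx":0,"dy":0,"dz":-0.3,"spin":0},{"claw":0.3,"dx":0,"dy":0,"dz":0,"spin":0}]'
python3 go.py 541.7 339.4 120 77.1
```

```text
t: 26.38
tcp_pos: [0.645, 0.0278, 0.1296]
orientation: [[-0.995, -0.095, 0.009], [-0.095, 0.995, -0.001], [-0.009, -0.002, -1.0]]
force: [0.6, -0.3, -0.1]
gripper_width: 0.702
finger_force: 0.0
F [ 0.6 -0.3 -0.1] t 26.38 p [645.   27.8 129.6] ang -174.6 w 59.7 units [1.84 8.   0.21] spin -14.33 or 21.67
```

```bash
python3 -m inch '[{"claw":0.3,"dx":0.1,"dy":0.4,"dz":0,"spin":0},{"claw":0.3,"dx":0.18,"dy":0.8,"dz":0,"spin":0},{"claw":0.3,"dx":0.2,"dy":0.9,"dz":0,"spin":0},{"claw":0.3,"dx":0.2,"dy":0.9,"dz":0,"spin":0},{"claw":0.3,"dx":0.2,"dy":0.9,"dz":0,"spin":0},{"claw":0.3,"dx":0.2,"dy":0.9,"dz":0,"spin":0},{"claw":0.3,"dx":0.2,"dy":0.9,"dz":0,"spin":0},{"claw":0.3,"dx":0.2,"dy":0.9,"dz":0,"spin":0},{"claw":0.3,"dx":0.2,"dy":0.8,"dz":0,"spin":0},{"claw":0.3,"dx":0.1,"dy":0.5,"dz":0.1,"spin":0},{"claw":0.3,"dx":0.04,"dy":0.1,"dz":0.1,"spin":0},{"claw":0.3,"dx":0,"dy":0,"dz":0,"spin":0}]' && python3 -m inch '[{"claw":0.3,"dx":0,"dy":0,"dz":0,"spin":-0.4},{"claw":0.3,"dx":0,"dy":0,"dz":0,"spin":-0.9},{"claw":0.3,"dx":0,"dy":0,"dz":0,"spin":-1},{"claw":0.3,"dx":0,"dy":0,"dz":0,"spin":-1},{"claw":0.3,"dx":0,"dy":0,"dz":0,"spin":-1},{"claw":0.3,"dx":0,"dy":0,"dz":0,"spin":-1},{"claw":0.3,"dx":0,"dy":0,"dz":0,"spin":-1},{"claw":0.3,"dx":0,"dy":0,"dz":0,"spin":-1},{"claw":0.3,"dx":0,"dy":0,"dz":0,"spin":-1},{"claw":0.3,"dx":0,"dy":0,"dz":0,"spin":-1},{"claw":0.3,"dx":0,"dy":0,"dz":0,"spin":-1},{"claw":0.3,"dx":0,"dy":0,"dz":0,"spin":-1},{"claw":0.3,"dx":0,"dy":0,"dz":0,"spin":-1},{"claw":0.3,"dx":0,"dy":0,"dz":0,"spin":-1},{"claw":0.3,"dx":0,"dy":0,"dz":0,"spin":-1},{"claw":0.3,"dx":0,"dy":0,"dz":0,"spin":0},{"claw":0.3,"dx":0,"dy":0,"dz":0,"spin":0}]'
python3 go.py 541.7 339.4 6 77.1
```

```text
t: 27.38
tcp_pos: [0.5363, 0.3407, 0.1138]
orientation: [[-0.995, -0.098, -0.005], [-0.098, 0.995, -0.002], [0.005, -0.002, -1.0]]
force: [-0.0, -0.7, -0.3]
gripper_width: 0.698
finger_force: 0.0
t: 28.8
tcp_pos: [0.5392, 0.3382, 0.1157]
orientation: [[-0.23, -0.973, -0.001], [-0.973, 0.23, -0.001], [0.002, 0.001, -1.0]]
force: [0.0, -0.9, -0.8]
gripper_width: 0.699
finger_force: 0.0
F [ 0.  -0.9 -0.8] t 28.8 p [539.2 338.2 115.7] ang -103.3 w 59.4 units [-0.05 -0.06  2.74] spin -0.07 or 35.93
```

```bash
python3 -m inch '[{"claw":0.3,"dx":-0.05,"dy":-0.06,"dz":0.4,"spin":-0.07},{"claw":0.3,"dx":0,"dy":0,"dz":0.8,"spin":0},{"claw":0.3,"dx":0,"dy":0,"dz":0.7,"spin":0},{"claw":0.3,"dx":0,"dy":0,"dz":0.5,"spin":0},{"claw":0.3,"dx":0,"dy":0,"dz":0.24,"spin":0},{"claw":0.3,"dx":0,"dy":0,"dz":0.1,"spin":0},{"claw":0.3,"dx":0,"dy":0,"dz":0,"spin":0},{"claw":1,"dx":0,"dy":0,"dz":0,"spin":0},{"claw":1,"dx":0,"dy":0,"dz":0,"spin":0},{"claw":1,"dx":0,"dy":0,"dz":0,"spin":0},{"claw":1,"dx":0,"dy":0,"dz":0,"spin":0},{"claw":1,"dx":0,"dy":0,"dz":0,"spin":0},{"claw":1,"dx":0,"dy":0,"dz":0,"spin":0},{"claw":1,"dx":0,"dy":0,"dz":0,"spin":0},{"claw":1,"dx":0,"dy":0,"dz":0,"spin":0},{"claw":1,"dx":0,"dy":0,"dz":0,"spin":0}]' 50 && python3 -m inch '[{"claw":1,"dx":0,"dy":0,"dz":-0.2,"spin":0},{"claw":1,"dx":0,"dy":0,"dz":-0.6,"spin":0},{"claw":1,"dx":0,"dy":0,"dz":-0.8,"spin":0},{"claw":1,"dx":0,"dy":0,"dz":-0.8,"spin":0},{"claw":1,"dx":0,"dy":0,"dz":-0.3,"spin":0},{"claw":1,"dx":0,"dy":0,"dz":0,"spin":0},{"claw":1,"dx":0,"dy":0,"dz":0,"spin":0}]'
python3 go.py 636.2 116 110 5.4
```

```text
t: 30.13
tcp_pos: [0.5432, 0.3415, 0.0086]
orientation: [[-0.22, -0.975, 0.003], [-0.975, 0.22, 0.001], [-0.002, -0.002, -1.0]]
force: [-1.0, -1.8, 6.3]
gripper_width: 0.237
finger_force: 50.3
t: 30.72
tcp_pos: [0.542, 0.341, 0.1154]
orientation: [[-0.22, -0.975, 0.001], [-0.975, 0.22, 0.0], [-0.0, -0.001, -1.0]]
force: [-0.3, 0.3, -2.7]
gripper_width: 0.237
finger_force: 49.5
F [-0.3  0.3 -2.7] t 30.72 p [542.  341.  115.4] ang -102.7 w 20.1 units [ 4.97 -3.53  0.14] spin 14.38 or -21.62
```

```bash
python3 -m inch '[{"claw":1,"dx":0.25,"dy":-0.2,"dz":0,"spin":0},{"claw":1,"dx":0.5,"dy":-0.35,"dz":0,"spin":0},{"claw":1,"dx":0.7,"dy":-0.5,"dz":0,"spin":0},{"claw":1,"dx":0.7,"dy":-0.5,"dz":0,"spin":0},{"claw":1,"dx":0.7,"dy":-0.5,"dz":0,"spin":0},{"claw":1,"dx":0.7,"dy":-0.5,"dz":0,"spin":0},{"claw":1,"dx":0.7,"dy":-0.5,"dz":0,"spin":0},{"claw":1,"dx":0.5,"dy":-0.35,"dz":0,"spin":0},{"claw":1,"dx":0.22,"dy":-0.13,"dz":0,"spin":0},{"claw":1,"dx":0,"dy":0,"dz":0,"spin":0}]' && python3 -m inch '[{"claw":1,"dx":0,"dy":0,"dz":0,"spin":0.4},{"claw":1,"dx":0,"dy":0,"dz":0,"spin":0.8},{"claw":1,"dx":0,"dy":0,"dz":0,"spin":1},{"claw":1,"dx":0,"dy":0,"dz":0,"spin":1},{"claw":1,"dx":0,"dy":0,"dz":0,"spin":1},{"claw":1,"dx":0,"dy":0,"dz":0,"spin":1},{"claw":1,"dx":0,"dy":0,"dz":0,"spin":1},{"claw":1,"dx":0,"dy":0,"dz":0,"spin":1},{"claw":1,"dx":0,"dy":0,"dz":0,"spin":1},{"claw":1,"dx":0,"dy":0,"dz":0,"spin":1},{"claw":1,"dx":0,"dy":0,"dz":0,"spin":1},{"claw":1,"dx":0,"dy":0,"dz":0,"spin":1},{"claw":1,"dx":0,"dy":0,"dz":0,"spin":1},{"claw":1,"dx":0,"dy":0,"dz":0,"spin":0.8},{"claw":1,"dx":0,"dy":0,"dz":0,"spin":0.8},{"claw":1,"dx":0,"dy":0,"dz":0,"spin":0.6},{"claw":1,"dx":0,"dy":0,"dz":0,"spin":0},{"claw":1,"dx":0,"dy":0,"dz":0,"spin":0}]'
python3 go.py 636.2 116 40 5.4
```

```text
t: 31.55
tcp_pos: [0.6288, 0.1411, 0.1137]
orientation: [[-0.271, -0.962, 0.007], [-0.961, 0.271, -0.05], [0.046, -0.02, -0.999]]
force: [0.6, 0.1, -1.8]
gripper_width: 0.233
finger_force: 49.5
t: 33.05
tcp_pos: [0.6283, 0.1439, 0.1147]
orientation: [[-0.999, -0.044, 0.009], [-0.044, 0.998, -0.048], [-0.006, -0.049, -0.999]]
force: [-0.2, -0.0, -1.4]
gripper_width: 0.235
finger_force: 49.5
F [-0.2 -0.  -1.4] t 33.05 p [628.3 143.9 114.7] ang -177.5 w 19.9 units [-0.16 -0.61  1.9 ] spin -0.57 or 35.43
```

The last wrist joint grazed its range limit on that move and the tool is now tilted 2.8° about the gauge's length. That is only about 1 mm over its width, so I continue and correct the position.

```bash
python3 -m inch '[{"claw":1,"dx":-0.06,"dy":-0.21,"dz":0,"spin":0},{"claw":1,"dx":-0.06,"dy":-0.2,"dz":0.3,"spin":0},{"claw":1,"dx":-0.04,"dy":-0.2,"dz":0.5,"spin":0},{"claw":1,"dx":0,"dy":0,"dz":0.5,"spin":0},{"claw":1,"dx":0,"dy":0,"dz":0.4,"spin":-0.3},{"claw":1,"dx":0,"dy":0,"dz":0.2,"spin":-0.27},{"claw":1,"dx":0,"dy":0,"dz":0,"spin":0},{"claw":1,"dx":0,"dy":0,"dz":0,"spin":0}]'
python3 go.py 636.2 116 20 5.4;python3 - <<'E'
from h import *
b,_=imaging.get_image("side");a,_=imaging.get_image("top")
cv2.imwrite("pics/g1.png",np.hstack([cv2.resize(b[160:310,200:360,::-1],(480,450),interpolation=2),cv2.resize(a[130:280,210:310,::-1],(300,450))]))
E
```

```text
t: 33.72
tcp_pos: [0.6373, 0.1144, 0.0399]
orientation: [[-0.996, -0.09, 0.009], [-0.09, 0.995, -0.049], [-0.004, -0.05, -0.999]]
force: [0.2, 0.0, -1.2]
gripper_width: 0.236
finger_force: 49.5
F [ 0.2  0.  -1.2] t 33.72 p [637.3 114.4  39.9] ang -174.8 w 20.1 units [0.03 0.07 0.5 ] spin -0.04 or 35.96
```

View pics/g1.png

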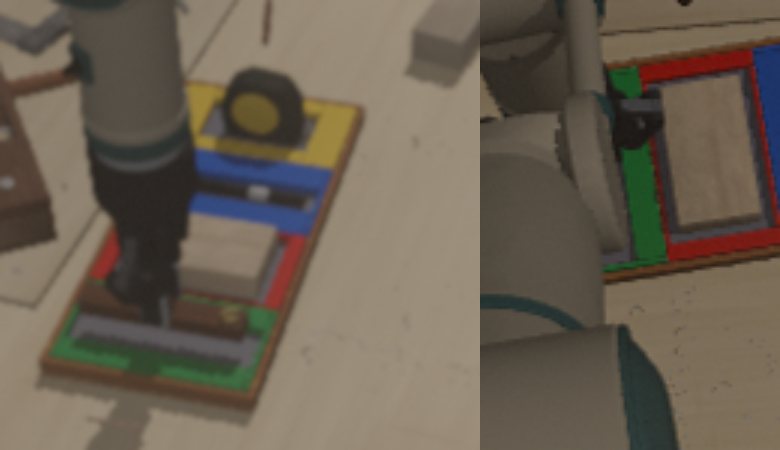

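The sander is in the red pocket. The gauge, (80,295) to (245,325) in the side panel, is over the green pocket. Lowering, then releasing.

```bash
python3 -m inch '[{"claw":1,"dx":0.07,"dy":0.05,"dz":0.15,"spin":-0.04},{"claw":1,"dx":0,"dy":0,"dz":0.15,"spin":0},{"claw":1,"dx":0,"dy":0,"dz":0.1,"spin":0},{"claw":1,"dx":0,"dy":0,"dz":0.08,"spin":0},{"claw":1,"dx":0,"dy":0,"dz":0,"spin":0},{"claw":1,"dx":0,"dy":0,"dz":0,"spin":0}]'
python3 go.py 636.2 116 20 5.4
```

```text
t: 34.32
tcp_pos: [0.6344, 0.1156, 0.0208]
orientation: [[-0.996, -0.094, 0.009], [-0.095, 0.994, -0.049], [-0.005, -0.05, -0.999]]
force: [0.2, -0.1, -1.5]
gripper_width: 0.234
finger_force: 49.5
F [ 0.2 -0.1 -1.5] t 34.32 p [634.4 115.6  20.8] ang -174.6 w 19.9 units [-0.05  0.01  0.02] spin 0.0 or -36.0
```

```bash
python3 -m inch '[{"claw":0.55,"dx":0,"dy":0,"dz":0,"spin":0},{"claw":0.55,"dx":0,"dy":0,"dz":0,"spin":0},{"claw":0.55,"dx":0,"dy":0,"dz":0,"spin":0},{"claw":0.55,"dx":0,"dy":0,"dz":0,"spin":0},{"claw":0.55,"dx":0,"dy":0,"dz":-0.2,"spin":0},{"claw":0.55,"dx":0,"dy":0,"dz":-0.5,"spin":0},{"claw":0.55,"dx":0,"dy":0,"dz":-0.9,"spin":0},{"claw":0.55,"dx":0,"dy":0,"dz":-1,"spin":0},{"claw":0.55,"dx":0,"dy":0,"dz":-0.9,"spin":0},{"claw":0.55,"dx":0.4,"dy":0,"dz":-0.3,"spin":0},{"claw":0.55,"dx":0.8,"dy":0,"dz":0,"spin":0},{"claw":0.55,"dx":0.9,"dy":0,"dz":0,"spin":0},{"claw":0.55,"dx":0.9,"dy":0,"dz":0,"spin":0},{"claw":0.55,"dx":0.9,"dy":0,"dz":0,"spin":0},{"claw":0.55,"dx":0.9,"dy":0,"dz":0,"spin":0},{"claw":0.55,"dx":0.9,"dy":0,"dz":0,"spin":0},{"claw":0.55,"dx":0.5,"dy":0,"dz":0,"spin":0},{"claw":0.55,"dx":0.2,"dy":0,"dz":0,"spin":0},{"claw":0.55,"dx":0,"dy":0,"dz":0,"spin":0}]'
python3 - <<'E'
from h import *
b,_=imaging.get_image("side");a,d=imaging.get_image("top")
W=world("top",d);z=W[...,2]
roi=np.zeros((480,640),bool);roi[125:235,215:395]=1
m=((z>.0205)&roi&(d>0)).astype(np.uint8);n,l,s,c=cv2.connectedComponentsWithStats(m)
for i in range(1,n):
    if s[i,4]>40:
        zt=np.percentile(z[l==i],[10,50,90]).round(4);print(zt,*rect(ray("top",np.argwhere(l==i)[:,::-1],zt[1])))
cv2.imwrite("pics/f1.png",np.hstack([cv2.resize(b[150:330,190:370,::-1],(400,400),interpolation=2),cv2.resize(a[110:290,210:410,::-1],(400,400))]))
E
```

```text
t: 35.9
tcp_pos: [0.3768, 0.0988, 0.1724]
orientation: [[-0.995, -0.094, 0.011], [-0.095, 0.994, -0.049], [-0.006, -0.05, -0.999]]
force: [-0.3, 0.5, -0.3]
gripper_width: 0.451
finger_force: 0.0
[0.0235 0.0332 0.0458] [768.6  39.8] [27.6 12.2] 86.0
[0.0209 0.0224 0.0256] [675.6 -56.7] [68.4 11.2] 5.0
[0.0363 0.0664 0.0735] [ 644.1 -143.8] [81.6 35.6] 3.1
[0.0317 0.0356 0.0393] [640.6  28.1] [113.9  61.9] 5.4
[0.0226 0.026  0.0298] [633.4 115.5] [131.   22.3] 5.5
[0.0208 0.0228 0.026 ] [614.2 -61.1] [45.9  9.3] 5.8
[0.5532 0.5653 0.5756] [412.7  82.2] [55.8 23.2] 86.1
```

View pics/f1.png

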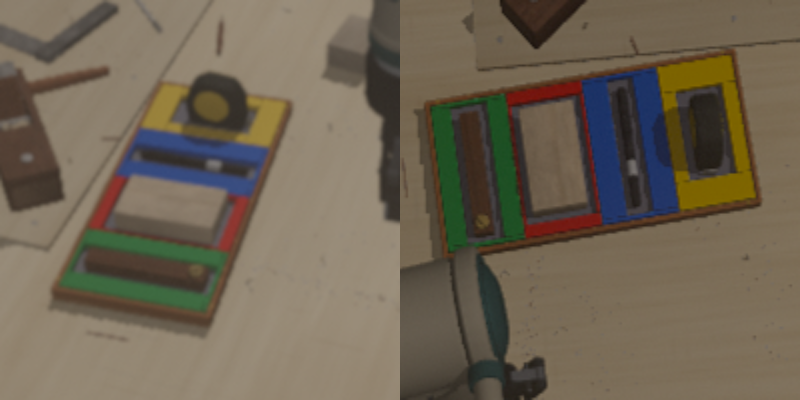

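All four are in their pockets: gauge (480,175), sander (553,155), marker (627,145) and tape (708,130). Their top heights are about 26, 36, 22 and 73 mm, which is what they should be sitting on the pocket floors. Handing in.

```bash
python3 -c "
from plant import job;print(job.hand_in())"
```

```text
the job is handed in; nothing more can be done
None
```

I packed the tape measure, bevel gauge, marker and sanding block into their own pockets, all measured fully down, left both offcuts alone, and handed the job in at about 36 s of the 112 s allowed.

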